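Register a beech rail against the fence and flip stop

ROBOT

A 6-joint arm with a two-finger parallel gripper is mounted at the origin on the work surface. World frame = base frame: x ahead of the robot, y to its left, z up, the work surface at z = 0. Lengths are in m, angles in degrees, forces in N, time in s.
With the tool pointing down it reaches from about 0.4 to 0.825 m from the base axis. Payload 7 kg.
Tool frame: the origin (TCP) lies on the centre line of the jaws, within the pads' length; the fingertips stand 22 mm ahead of it and the grasp point (between the pads) lies 3 mm ahead of it; z points along the fingers, y is the line along which they close (so a half turn about z gives the same grasp; the last joint's range is limited). The gripper opens to 88 mm and grips with 3 to 60 N. Pads are 19 mm wide; open, the fingers measure 130 mm over their backs; the gripper's body (78 mm by 193 mm) begins 47 mm behind the grasp point.
Start: joints at [88.413, 20.546, 0.682, 0, -70.136, -16.507], TCP at [0.21, 0.642, 0.249] pointing down, gripper open.
Joint ranges: [-176.03, 176.03], [-82.01, 121.73], [-58.28, 71.71], [-173.87, 95.51], [-174.79, -0.11], [-173.66, 173.66]. Speed limits (degrees/s): [136.94, 136.94, 172.46, 180, 180, 180].

INTERFACE

Orientations are given as [roll, pitch, yaw] about the fixed x, y, z axes, in that order (R = Rz(yaw) Ry(pitch) Rx(roll)).
In Python, from plant import get_state, cams, r gives the robot as it stands.
- The arm moves only by the tool apply_moves, never from a script. Its argument "targets" is a list of rows, each an object with "dp": the shift along the world's x, y, z in m, a list of three; "yaw": the turn about the world's z in degrees. In form: [{"dp": [x, y, z], "yaw": yaw}, ...]. A call has 1 to 20 rows; each row is the pose to reach, as a shift and turn from the pose commanded when the call began; what a row does not reach only later rows make up. A row lasts 1/12 s, in which the tool goes at most 41.7 mm and 7.16 degrees, less where a joint would pass 70% of its speed; a pose out of reach is approached as far as the arm can. A call with a gripper value outside its range is refused whole. "grip" is the gripper command: -1 is fully open, 1 is shut, values between are in proportion, set as the call begins (left out, the last holds). The fingers move at their own pace and stop on an object; "squeeze" is the grip in N (left out, the last holds). Time passes only in rows, so rows that repeat a pose let the fingers close. It gives the time, the measured TCP pose, the force, the opening and the grip force at its end, in the units of the state.
- get_state(): the state, without advancing time (a new reading comes with each control period).
- cams.capture(name): name is "side" or "top"; returns a dict with "image" (480x640x3 uint8, red, green, blue), "range_z" (480x640 float32, m along the optical axis (not along the pixel's ray), 0 where there is no reading), "fx", "fy", "cx", "cy" (pixels), "k1" (the pictures are not rectified: a ray, as slopes to the right and down, at radius r is drawn at 1 + k1 r^2 times it, then the intrinsics apply), "R" (3x3) and "t" (3): a world point X has camera coordinates R X + t. Camera axes: x right, y down, z forward; pixel columns grow to the right and rows downward; lengths in m; the calibration is good to about 2 mm. A picture is of the moment at which its call begins.
- r.close_job(): hands the job in; it is judged then, once.
The state is a dict: "time_s": time; "joints": joint angles; "qd": joint speeds; "joint_torque": joint torques, N m; "tcp_pos": TCP position; "eef_rot": TCP orientation; "contact_force": force on the tool from outside, world axes, zero at the start; "moment": the same for the moment, N m; "gripper_width": finger opening in m; "gripper_force": force on a finger pad.
Only numpy, scipy, OpenCV 4.12 (cv2) and the standard library are available. Lean on these libraries where they do the work, as an engineer would, in place of code of your own. Each camera call takes 0.05 s, during which the arm holds its last target. There are 200 camera calls.

TASK

Flip the green stop on the aluminium fence down until it hangs straight down in front of the fence, then push the beech rail over the table until its long side lies flush against the fence and its end butts against the green stop. Push gently with the fingertips only, never grip or lift the rail, and leave the orange stop raised and everything else on the table where it is.

Things in the scene. Friction and masses are not known exactly. Their poses are not given: they have to be found in the camera images.
- fence: straight fence of 40 x 40 mm aluminium T-slot profile, 720 mm long, bolted to the table with its feet on the far side. Origin on the table surface, under the middle of the front face (the face towards the robot). x points level through the fence away from the robot (front face at x = 0, back at x = 40 mm), y along the fence to the robot's left, z up.
- rail: loose beech rail, 60 mm wide (its x) by 260 mm long (its y) by 27 mm high, about 0.3 kg, lying flat in front of the fence on the robot's right, roughly along the fence but askew. Origin at the centre of its underside; y points along its length to the head end, the one nearer the stops.
- rail_head (a point): centre of the rail's head end face (the one that goes against the stop), half-way up (13.5 mm)
- rail_tail (a point): centre of the rail's other end face, half-way up (13.5 mm)
- green_arm (a joint): hinge of the green flip stop, rad: 0 = hanging straight down in front of the fence (end of travel), 1.57 = pointing level at the robot, larger = slanting up; starts raised at 1.75 to 2.2. A stiff pin: the arm stays wherever it is left and takes about 1.5 N at the foot to turn, by pressing the foot down from above and then towards the fence.
- green_pivot (a point): on the hinge axis of the green stop, in the middle of its arm: fixed, 57 mm above the table and 12 mm in front of the fence's front face; axes as the fence's (hinge axis = y). The stop's aluminium bracket with its black knob stands on top of the fence and reaches 67 mm above the table.
- green_foot (a point): centre of the green stop's foot, 37 mm from the hinge axis, moving with the arm. The foot is 45 mm wide along the fence, 18 mm thick and 32 mm long, its end 53 mm from the axis. Hanging down it spans 4 to 36 mm above the table and 3 to 21 mm in front of the fence, and the side that stops the rail is 22.5 mm to the fence's -y side of green_pivot.
- orange_pivot (a point): the same point on the orange stop, an identical flip stop on the same fence that starts raised and stays raised; the rail passes beneath it. Which stop is farther along the fence varies.
- orange_foot (a point): centre of the orange stop's foot, on its arm, of the same size as the green one; raised, it points towards the robot slanting up, and reaches up to 66 mm in front of the fence's front face and 96 mm above the table
- tape_mid (a point): roll of yellow tape, lying flat, 104 mm across, 48 mm high; point at its centre, half-way up. To be left alone.
- disc_mid (a point): dark grey grinding disc, lying flat, 115 mm across, 12 mm high; point at its centre, half-way up. To be left alone.
- tin_mid (a point): resin tin with an ochre label, 99 mm across, 118 mm high, standing; point at its centre. To be left alone.
- block_mid (a point): cork sanding block 60 x 120 x 35 mm, lying behind the fence; point at its centre. To be left alone.
- screwdriver: screwdriver with a red handle lying on the table on the robot's left, in front of the fence's end; origin on its underside near the middle. To be left alone.
- glue_mid (a point): glue bottle, 60 mm across, 160 mm high, standing, with a red cap; point on its axis half-way up. To be left alone.
- carton_mid (a point): red and yellow carton 70 x 100 x 60 mm, lying behind the fence; point at its centre. To be left alone.
Things that resemble listed ones, but are neither listed nor needed, are in the scene too. What is shaped like the part that bears green_arm but blue or yellow is not meant.

How it is judged (in metres and radians):
On the way, in this order (a step that is already met when the one before it is completed fails the run):
1. the green stop has been flipped down (value of joint green_arm below 0.08 rad), for 0.2 s.
2. the rail lies flush against the fence with its head against the green stop (x of each of rail_head, rail_tail in the frame of fence above -0.033 m and y of rail_head in the frame of green_pivot between -0.0255 and -0.02 m), for 0.2 s.
At the end, for the whole second after the job is handed in: The green stop hangs down (within 0.08 rad), the rail lies flat and at rest with both ends of its long side within 3 mm of the fence's front face and its head end within 3 mm of the green stop's foot, and the orange stop is still raised as it was (all of step 2 and value of joint green_arm below 0.08 rad and height (world z) of rail below 0.003 m and angle between rail's own z axis and vertical below 0.03 rad and linear speed of rail below 0.01 m/s and distance of orange_foot from where it was at the start of the episode below 0.015 m); the robot touches nothing.
It fails at once if the rail is lifted or tipped off the table (height (world z) of rail above 0.008 m or angle between rail's own z axis and vertical above 0.1 rad).
It fails at once if the rail is gripped or pushed with more than 35 N (contact force between the fingers and rail above 35 N).
It fails at once if the orange stop is moved from its raised place (distance of orange_foot from where it was at the start of the episode above 0.015 m).
It fails at once if another thing on the table is moved by more than 20 mm (distance of any of tape_mid, disc_mid, tin_mid, block_mid, screwdriver, glue_mid, carton_mid from where it was at the start of the episode above 0.02 m).
It also fails if it takes over 67 s, if anything falls off the work surface, if the arm or the gripper's body presses on something with over 40 N, if the wrist force passes 120 N, or if a joint passes its speed limit or range.

## Working session

There is one attempt and no reset: what is moved stays moved. The work goes in short steps, Python scripts to look and compute and a tool call to move; the robot and the scene stay as the last step left them, time stands still between calls to the robot, and variables do not carry over. Pictures are saved under pics/ and viewed, at most 13 in all, crops included, and the job is handed in when it is done.

Besides the shell and the picture viewer there is one more tool, called in YAML: its name, and indented under it one key for each argument. apply_moves: Moves the arm, as the interface text tells. Its arguments: {"type":"object","properties":{"targets":{"type":"array","items":{"type":"object","properties":{"dp":{"type":"array","items":{"type":"number"}},"yaw":{"type":"number"}}}},"grip":{"type":"number"},"squeeze":{"type":"number"}},"required":["targets"]}

```bash
mkdir -p pics; cat > h.py <<'E'
import numpy as np, cv2
from plant import get_state, cams, r
def cap(n):
    c=cams.capture(n); np.savez('/tmp/%s.npz'%n,**c); return c
def world(c,u,v,z=None,rng=True):
    x,y=(u-c['cx'])/c['fx'],(v-c['cy'])/c['fy']
    a,b=x,y
    for _ in range(20):
        k=1+c['k1']*(a*a+b*b); a,b=x/k,y/k
    d=np.array([a,b,1.]); R,t=c['R'],c['t']
    if z is None:
        p=c['range_z'][int(round(v)),int(round(u))]*d
        return R.T@(p-t)
    o=-R.T@t; w=R.T@d
    return o+w*(z-o[2])/w[2]
def proj(c,X):
    p=c['R']@np.array(X)+c['t']; a,b=p[:2]/p[2]; k=1+c['k1']*(a*a+b*b)
    return a*k*c['fx']+c['cx'],b*k*c['fy']+c['cy']
def load(n): return dict(np.load('/tmp/%s.npz'%n))
E
python3 - <<'E'
from h import *
for n in('top','side'):
    c=cap(n); cv2.imwrite('pics/%s1.png'%n,c['image'][:,:,::-1]); print(n,-c['R'].T@c['t'],c['R'].round(2).tolist(),c['fx'])
s=get_state();print(s)
E
```

```text
top [0.23131955 0.00312931 1.58841232] [[0.11, -0.99, 0.01], [-0.97, -0.11, -0.21], [0.21, 0.02, -0.98]] 538.5388945601994
side [-0.18639023 -0.65575857  0.95353096] [[0.69, -0.73, 0.0], [-0.49, -0.46, -0.74], [0.54, 0.51, -0.67]] 569.4080417188809
{'time_s': 0.1, 'joints': array([ 8.84128759e+01,  2.05873749e+01,  6.39370211e-01, -1.73567350e-02,
       -7.01348731e+01, -1.65074763e+01]), 'qd': array([ 0.00432287, -0.0949633 ,  0.04323725, -0.05243286, -0.02847603,
       -0.01840888]), 'joint_torque': array([-1.65970010e-03, -5.84164703e+01,  2.93750829e+01,  7.01546922e+00,
        1.01626298e-02, -5.98148654e-05]), 'tcp_pos': array([0.20953927, 0.64123662, 0.24771968]), 'eef_rot': array([ 1.79915902e+02, -7.90626416e-03, -1.81005043e+01]), 'contact_force': array([ 0.00106386,  0.15657618, -0.59262622]), 'moment': array([ 0.02314588, -0.00827369,  0.06087313]), 'gripper_force': 0.0, 'gripper_width': 0.08761161300003723}
```

View pics/top1.png

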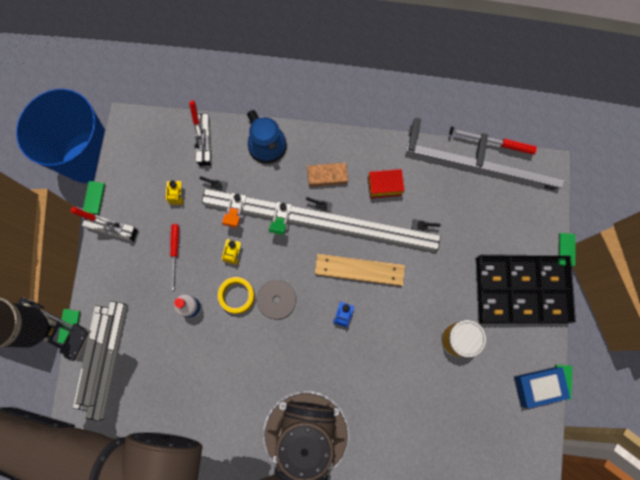

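View pics/side1.png

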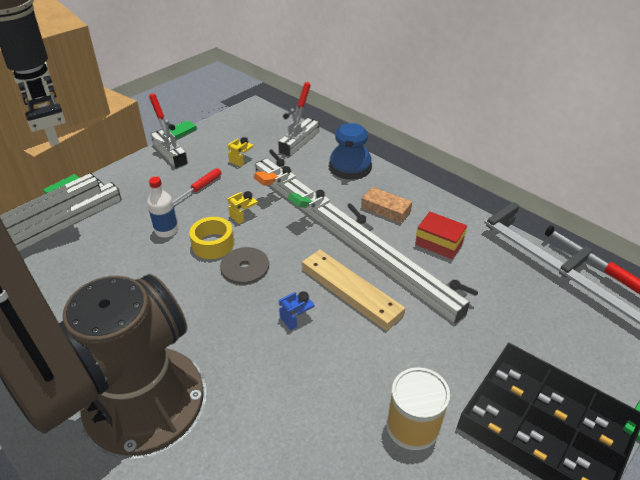

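The top view shows the fence from (205,197) to (438,242), with the green stop at (280,218) and the orange at (233,212), farther left. The rail spans (317,267) to (403,272). Next I'll take enlarged crops.

```bash
python3 - <<'E'
from h import *
c=load('top');im=c['image'][:,:,::-1]
cr=im[180:300,195:455]; cv2.imwrite('pics/tc.png',cv2.resize(cr,None,fx=3,fy=3,interpolation=cv2.INTER_CUBIC))
s=load('side');im=s['image'][:,:,::-1]
cr=im[150:335,245:475]; cv2.imwrite('pics/sc.png',cv2.resize(cr,None,fx=3,fy=3,interpolation=cv2.INTER_CUBIC))
# range-based: rail top and fence top masks
H,W=480,640
for n,c in(('top',c),('side',s)):
    uu,vv=np.meshgrid(np.arange(W),np.arange(H))
    x=np.stack([(uu-c['cx'])/c['fx'],(vv-c['cy'])/c['fy']],-1)
    a=x.copy()
    for _ in range(20): a=x/(1+c['k1']*(a**2).sum(-1,keepdims=True))
    P=np.concatenate([a,np.ones((H,W,1))],-1)*c['range_z'][...,None]
    Wd=(P-c['t'])@c['R']; np.save('/tmp/w_%s.npy'%n,Wd)
    hsv=cv2.cvtColor(c['image'],cv2.COLOR_RGB2HSV)
    reg=(Wd[...,0]>.3)&(Wd[...,0]<.75)&(Wd[...,1]>-.35)&(Wd[...,1]<.4)&(c['range_z']>0)
    tab=reg&(abs(Wd[...,2])<.008); print(n,'table z',np.median(Wd[tab][:,2]))
    h,sa,v=hsv[...,0],hsv[...,1],hsv[...,2]
    m=reg&(h>8)&(h<25)&(sa>70)&(v>100)&(Wd[...,2]>.018)&(Wd[...,2]<.035)&(Wd[...,1]<.12)&(Wd[...,0]<.56)
    m=cv2.morphologyEx(m.astype(np.uint8),cv2.MORPH_OPEN,np.ones((3,3)))>0
    q=Wd[m].astype(np.float32);rc=cv2.minAreaRect(q[:,:2]); print('rail',m.sum(),rc,cv2.boxPoints(rc).round(4).tolist(),np.median(q[:,2]))
    f=reg&(sa<60)&(v>120)&(Wd[...,2]>.032)&(Wd[...,2]<.046)
    q=Wd[f].astype(np.float32);vx=cv2.fitLine(q[:,:2],cv2.DIST_HUBER,0,.001,.001).ravel();print('fence line',f.sum(),vx,cv2.minAreaRect(q[:,:2]))
    for nm,lo,hi in(('green',45,80),('orange',3,14)):
        g=reg&(h>=lo)&(h<=hi)&(sa>120)&(Wd[...,2]>.045)
        q=Wd[g]
        if len(q): print(nm,len(q),q.min(0).round(3),q.max(0).round(3),q.mean(0).round(4))
E
```

```text
top table z 0.0002733261383969631Traceback (most recent call last):
  File "<stdin>", line 21, in <module>
cv2.error: OpenCV(4.12.0) /io/opencv/modules/imgproc/src/convhull.cpp:143: error: (-215:Assertion failed) total >= 0 && (depth == CV_32F || depth == CV_32S) in function 'convexHull'
```

View pics/tc.png

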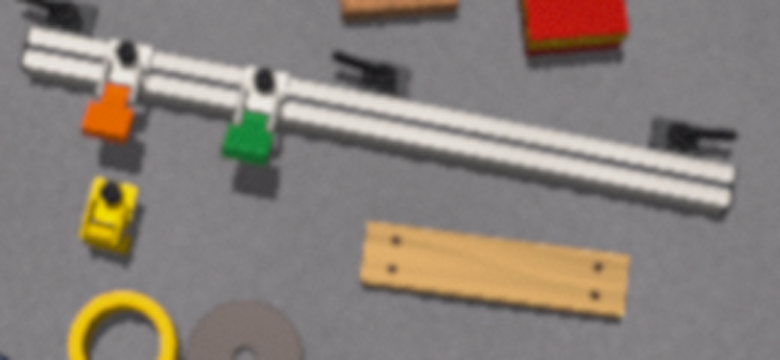

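View pics/sc.png

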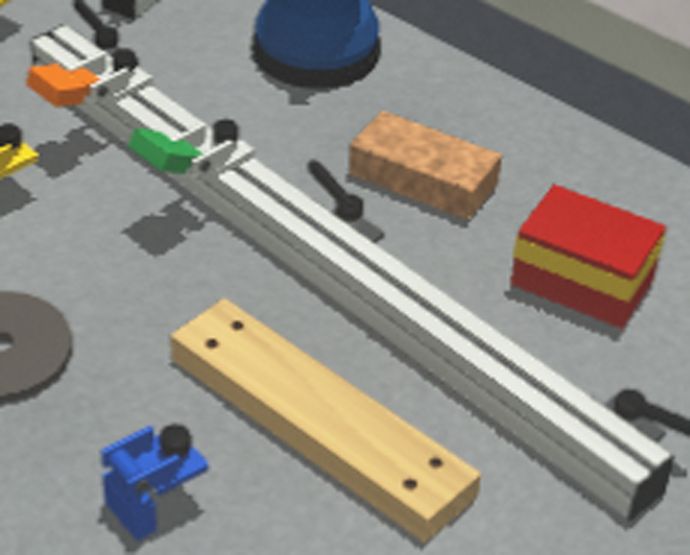

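The crops show the rail's top corners at about (368,222), (629,255) and (624,312), tilted relative to the fence. Both stop feet are raised. I'll convert these points with the calibration.

```bash
cat > m.py <<'E'
from h import *
def go(names=('top','side')):
  out={}
  for n in names:
    c=load(n);H,W=480,640
    uu,vv=np.meshgrid(np.arange(W),np.arange(H))
    x=np.stack([(uu-c['cx'])/c['fx'],(vv-c['cy'])/c['fy']],-1);a=x.copy()
    for _ in range(20): a=x/(1+c['k1']*(a**2).sum(-1,keepdims=True))
    Wd=(np.concatenate([a,np.ones((H,W,1))],-1)*c['range_z'][...,None]-c['t'])@c['R']
    h,sa,v=[k.astype(int) for k in cv2.split(cv2.cvtColor(c['image'],cv2.COLOR_RGB2HSV))]
    X,Y,Z=Wd[...,0],Wd[...,1],Wd[...,2]
    reg=(X>.4)&(X<.85)&(Y>-.4)&(Y<.45)
    m=reg&(h>8)&(h<25)&(sa>70)&(v>90)&(Z>.017)&(Z<.036)
    k,lab,st,_=cv2.connectedComponentsWithStats(m.astype(np.uint8)); i=1+st[1:,4].argmax()
    q=Wd[lab==i].astype(np.float32);rc=cv2.minAreaRect(q[:,:2]);B=cv2.boxPoints(rc)
    print(n,'rail',len(q),rc[1],rc[2],'corners',B.round(4).tolist(),'z',np.median(q[:,2]),'mean',q.mean(0))
    f=reg&(sa<60)&(v>110)&(Z>.032)&(Z<.046)
    k,lab,st,_=cv2.connectedComponentsWithStats(cv2.dilate(f.astype(np.uint8),np.ones((5,5)))); i=1+st[1:,4].argmax()
    q=Wd[f&(lab==i)].astype(np.float32);rc=cv2.minAreaRect(q[:,:2])
    L=cv2.fitLine(q[:,:2],cv2.DIST_HUBER,0,.001,.001).ravel()
    print('  fence',len(q),rc[1],rc[2],'line ang',np.degrees(np.arctan2(L[1],L[0])),L[2:],cv2.boxPoints(rc).round(4).tolist(),np.median(q[:,2]))
    for nm,lo,hi in(('green',45,80),('orange',3,9)):
        g=reg&(h>=lo)&(h<=hi)&(sa>120)&(X>.5)&(Z>.003); q=Wd[g]
        if len(q): print('  ',nm,len(q),np.percentile(q,2,0).round(3),np.percentile(q,98,0).round(3),q.mean(0).round(4))
go()
E
python3 m.py
```

```text
Traceback (most recent call last):
  File "m.py", line 25, in <module>
    go()
    ~~^^
  File "m.py", line 15, in go
    q=Wd[lab==i].astype(np.float32);rc=cv2.minAreaRect(q[:,:2]);B=cv2.boxPoints(rc)
                                       ~~~~~~~~~~~~~~~^^^^^^^^^
cv2.error: OpenCV(4.12.0) /io/opencv/modules/imgproc/src/convhull.cpp:143: error: (-215:Assertion failed) total >= 0 && (depth == CV_32F || depth == CV_32S) in function 'convexHull'
```

```bash
sed -i 's/q\[:,:2\]/q[:,:2].copy()/g' m.py; python3 m.py
```

```text
top rail 1802 (0.26048728823661804, 0.06243297457695007) 88.73401641845703 corners [[0.453900009393692, -0.23469999432563782], [0.5163000226020813, -0.2361000031232834], [0.5220999717712402, 0.024299999698996544], [0.4596000015735626, 0.025699999183416367]] z 0.027365368 mean [ 0.48714036 -0.10513362  0.02728541]
  fence 2735 (0.7199862599372864, 0.04728030785918236) 85.02532196044922 line ang 84.84783 [0.62206787 0.00428079] [[0.5705999732017517, -0.3305000066757202], [0.6176999807357788, -0.3346000015735626], [0.6801000237464905, 0.38269999623298645], [0.6330000162124634, 0.38679999113082886]] 0.03917235
   green 190 [0.555 0.126 0.065] [0.603 0.164 0.097] [0.5751 0.1445 0.0833]
   orange 132 [ 0.564 -0.207  0.008] [0.769 0.306 0.078] [ 0.6951 -0.0341  0.0528]
side rail 2556 (0.2630464732646942, 0.06497505307197571) 88.91694641113281 corners [[0.4505000114440918, -0.23510000109672546], [0.515500009059906, -0.23639999330043793], [0.5205000042915344, 0.026599999517202377], [0.4555000066757202, 0.027899999171495438]] z 0.026260663 mean [ 0.48264137 -0.1127351   0.02600675]
  fence 2539 (0.4727374017238617, 0.06753392517566681) 84.56940460205078 line ang 84.87518 [ 0.607035   -0.11961626] [[0.5651999711990356, -0.328000009059906], [0.6324999928474426, -0.3343999981880188], [0.6772000193595886, 0.13619999587535858], [0.6100000143051147, 0.14259999990463257]] 0.03893963
   green 185 [0.553 0.124 0.064] [0.603 0.167 0.093] [0.569  0.1435 0.0827]
   orange 67 [ 0.712 -0.212  0.023] [ 0.789 -0.12   0.06 ] [ 0.7308 -0.1742  0.0446]
```

apply_moves:
  grip: 1
  targets:
    - {"dp": [0.01, -0.015, 0], "yaw": 1}
    - {"dp": [0.028, -0.04, 0], "yaw": 3}
    - {"dp": [0.05, -0.07, 0], "yaw": 5}
    - {"dp": [0.07, -0.1, 0], "yaw": 7}
    - {"dp": [0.09, -0.13, 0], "yaw": 9}
    - {"dp": [0.11, -0.16, 0], "yaw": 11}
    - {"dp": [0.131, -0.19, 0], "yaw": 13}
    - {"dp": [0.152, -0.22, 0], "yaw": 13}
    - {"dp": [0.173, -0.25, 0], "yaw": 13}
    - {"dp": [0.194, -0.28, 0], "yaw": 13}
    - {"dp": [0.215, -0.31, 0], "yaw": 13}
    - {"dp": [0.236, -0.34, 0], "yaw": 13}
    - {"dp": [0.257, -0.37, 0], "yaw": 13}
    - {"dp": [0.278, -0.4, 0], "yaw": 13}
    - {"dp": [0.299, -0.43, 0], "yaw": 13}
    - {"dp": [0.32, -0.46, 0], "yaw": 13}
    - {"dp": [0.335, -0.483, -0.015], "yaw": 13}
    - {"dp": [0.344, -0.495, -0.035], "yaw": 13}
    - {"dp": [0.349, -0.502, -0.049], "yaw": 13}
    - {"dp": [0.349, -0.502, -0.059], "yaw": 13}

```text
time_s: 1.77
tcp_pos: [0.5586, 0.1376, 0.1874]
eef_rot: [179.9, 0.1, -5.2]
contact_force: [-0.4, 0.6, 0.6]
gripper_width: 0.0005
gripper_force: 0.0
```

```bash
python3 - <<'E'
from h import *
print(get_state()['tcp_pos'])
c=cap('side');a=cv2.resize(c['image'][130:280,225:425,::-1],None,fx=3,fy=3,interpolation=cv2.INTER_CUBIC)
O=np.array([.604,.028,0]);ex=np.array([.996,-.0898,0]);ey=np.array([.0898,.996,0])
for f,z in(((0,-.36),0),((0,.36),.04),((0,-.36),.04),((-.012,.1132),.057),((-.012,.255),.057)):
    print(f,proj(c,O+f[0]*ex+f[1]*ey+[0,0,z]))
for y in(-.2,0,.05):
    for z in (0,.04):
        p=proj(c,O+y*ey+[0,0,z]);p=(int((p[0]-225)*3),int((p[1]-130)*3));cv2.circle(a,p,2,(0,0,255),-1)
for y in (.1132-.0225,.1132+.0225):
    p=proj(c,O+y*ey-.012*ex+[0,0,.057]);p=(int((p[0]-225)*3),int((p[1]-130)*3));cv2.circle(a,p,2,(255,0,255),-1)
cv2.imwrite('pics/s2.png',a)
E
```

```text
[0.5586107  0.13757277 0.18743652]
(0, -0.36) (np.float64(455.80864438867496), np.float64(323.77635561251697))
(0, 0.36) (np.float64(254.96958915041978), np.float64(163.2561118151949))
(0, -0.36) (np.float64(458.8744768932984), np.float64(311.68044906339674))
(-0.012, 0.1132) (np.float64(308.6580380188405), np.float64(201.65652927781832))
(-0.012, 0.255) (np.float64(274.1839104282703), np.float64(176.6499153938861))
```

View pics/s2.png

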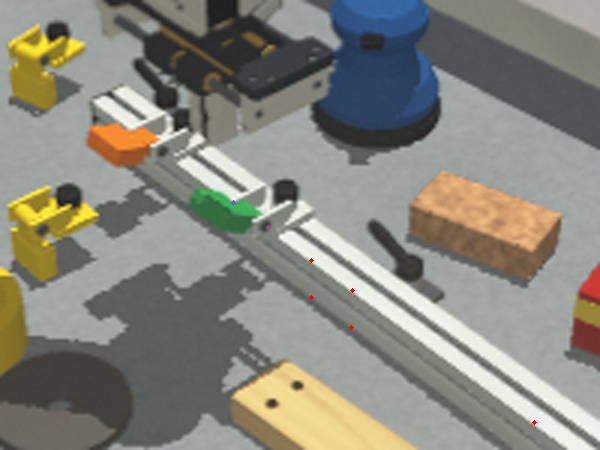

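The projected fence and hinge points land on the fence edge at (311,260) and the hinge bracket at (268,228), so the pose estimate is sound. The fingers are now above the green foot, so I'll press it down.

apply_moves:
  targets:
    - {"dp": [0, 0, -0.03], "yaw": 0}
    - {"dp": [0, 0, -0.055], "yaw": 0}
    - {"dp": [0, 0, -0.07], "yaw": 0}
    - {"dp": [0, 0, -0.08], "yaw": 0}
    - {"dp": [0, 0, -0.088], "yaw": 0}
    - {"dp": [-0.002, 0, -0.096], "yaw": 0}
    - {"dp": [-0.004, 0, -0.103], "yaw": 0}
    - {"dp": [-0.006, 0, -0.109], "yaw": 0}
    - {"dp": [-0.008, 0, -0.115], "yaw": 0}
    - {"dp": [-0.01, 0.001, -0.121], "yaw": 0}
    - {"dp": [-0.01, 0.001, -0.126], "yaw": 0}
    - {"dp": [-0.008, 0.001, -0.131], "yaw": 0}
    - {"dp": [-0.005, 0, -0.136], "yaw": 0}
    - {"dp": [-0.001, 0, -0.141], "yaw": 0}
    - {"dp": [0.003, 0, -0.145], "yaw": 0}
    - {"dp": [0.008, -0.001, -0.149], "yaw": 0}
    - {"dp": [0.013, -0.001, -0.151], "yaw": 0}
    - {"dp": [0.016, -0.001, -0.152], "yaw": 0}
    - {"dp": [0.019, -0.002, -0.152], "yaw": 0}
    - {"dp": [0.019, -0.002, -0.152], "yaw": 0}

```text
time_s: 3.48
tcp_pos: [0.5782, 0.1374, 0.0374]
eef_rot: [180.0, 0.0, -5.1]
contact_force: [0.2, 0.4, -0.1]
gripper_width: 0.0003
gripper_force: 0.1
```

apply_moves:
  targets:
    - {"dp": [0.002, 0, 0], "yaw": 0}
    - {"dp": [0.004, 0, 0], "yaw": 0}
    - {"dp": [0.006, 0, 0], "yaw": 0}
    - {"dp": [0.007, -0.001, 0], "yaw": 0}

```text
time_s: 3.82
tcp_pos: [0.5803, 0.1371, 0.0374]
eef_rot: [180.0, 0.4, -5.2]
contact_force: [-29.0, 17.5, 17.0]
gripper_width: 0.0002
gripper_force: 15.2
```

```bash
python3 - <<'E'
from h import *
s=get_state();print(s['tcp_pos'],s['contact_force'])
c=cap('side');a=cv2.resize(c['image'][150:270,245:395,::-1],None,fx=4,fy=4,interpolation=cv2.INTER_CUBIC)
cv2.imwrite('pics/s3.png',a)
E
```

```text
[0.58025133 0.13705994 0.03743441] [-29.02577149  17.53472303  17.00113928]
```

View pics/s3.png

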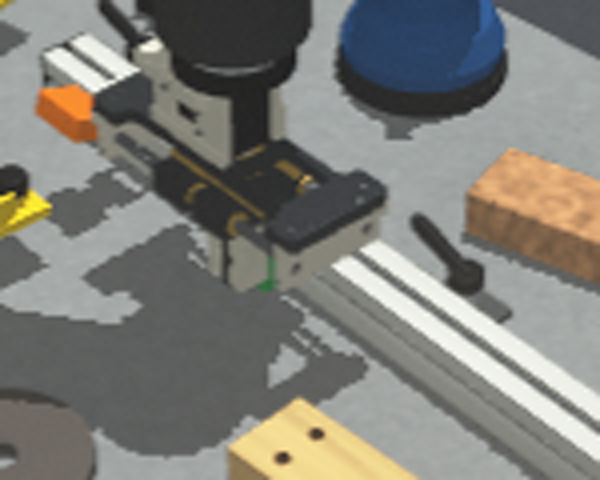

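The fingers have pushed the stop against a hard limit, with the green just visible under them at (265,285). I'll back off and check it.

apply_moves:
  targets:
    - {"dp": [-0.005, 0, 0], "yaw": 0}
    - {"dp": [-0.015, 0, 0], "yaw": 0}
    - {"dp": [-0.03, 0, 0.01], "yaw": 0}
    - {"dp": [-0.05, -0.01, 0.035], "yaw": 0}
    - {"dp": [-0.075, -0.035, 0.06], "yaw": 0}
    - {"dp": [-0.1, -0.065, 0.085], "yaw": 0}
    - {"dp": [-0.12, -0.1, 0.1], "yaw": 0}
    - {"dp": [-0.14, -0.13, 0.11], "yaw": 0}
    - {"dp": [-0.155, -0.16, 0.11], "yaw": 0}
    - {"dp": [-0.165, -0.19, 0.11], "yaw": 0}
    - {"dp": [-0.17, -0.21, 0.11], "yaw": 0}
    - {"dp": [-0.17, -0.22, 0.11], "yaw": 0}

```text
time_s: 4.87
tcp_pos: [0.4132, -0.0854, 0.1483]
eef_rot: [-180.0, -0.1, -5.2]
contact_force: [1.0, 0.3, 0.5]
gripper_width: 0.0008
gripper_force: 0.0
```

```bash
python3 - <<'E'
from h import *
s=get_state();print(s['tcp_pos'],s['contact_force'])
c=cap('top');t=cv2.resize(c['image'][190:300,215:345,::-1],(400,338),interpolation=cv2.INTER_CUBIC)
c=cap('side');a=cv2.resize(c['image'][150:250,245:365,::-1],(400,338),interpolation=cv2.INTER_CUBIC)
cv2.imwrite('pics/s4.png',np.hstack([t,a]))
E
python3 m.py
```

```text
[ 0.41321773 -0.08536505  0.1482565 ] [0.97188761 0.26033939 0.4685721 ]
top rail 478 (0.05908222869038582, 0.11890286207199097) 11.784220695495605 corners [[0.7265999913215637, 0.07360000163316727], [0.7508999705314636, -0.04280000180006027], [0.8087999820709229, -0.030799999833106995], [0.784500002861023, 0.08560000360012054]] z 0.032892577 mean [0.7649081  0.02034638 0.03192392]
  fence 2692 (0.720996618270874, 0.04940696805715561) 84.93588256835938 line ang 84.84963 [0.6220365  0.00501534] [[0.5684000253677368, -0.3305000066757202], [0.6176000237464905, -0.33489999175071716], [0.6812000274658203, 0.3833000063896179], [0.6320000290870667, 0.38769999146461487]] 0.03945008
   green 70 [0.591 0.123 0.015] [0.605 0.157 0.069] [0.5966 0.1424 0.0431]
   orange 133 [ 0.565 -0.206  0.005] [0.768 0.305 0.08 ] [ 0.6947 -0.035   0.0528]
side rail 2205 (0.26128873229026794, 0.06524831801652908) 88.5209732055664 corners [[0.4490000009536743, -0.2353000044822693], [0.51419997215271, -0.2370000034570694], [0.5210000276565552, 0.02419999986886978], [0.45579999685287476, 0.02590000070631504]] z 0.026124956 mean [ 0.4796544  -0.12865947  0.02583012]
  fence 2118 (0.41185519099235535, 0.06538674235343933) 86.45387268066406 line ang 83.10654 [ 0.599695   -0.21471378] [[0.5688999891281128, -0.3278000056743622], [0.6341999769210815, -0.33180001378059387], [0.659600019454956, 0.07930000126361847], [0.5943999886512756, 0.08330000191926956]] 0.038854346
   orange 68 [ 0.712 -0.212  0.006] [ 0.793 -0.119  0.06 ] [ 0.7291 -0.1673  0.0379]
```

View pics/s4.png

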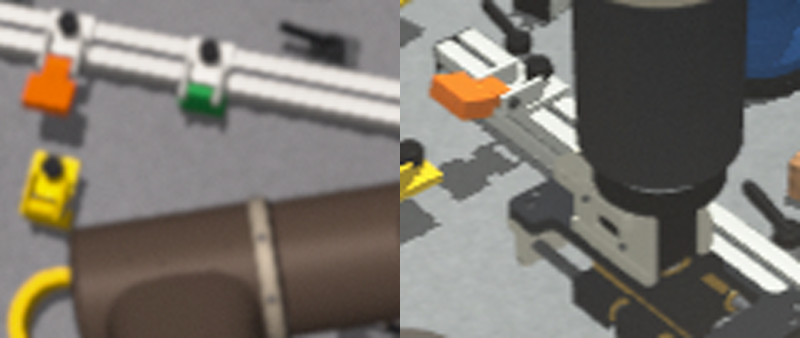

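The green stop hangs down in front of the fence (top view at (205,97) in the left half), and the orange one is still raised. Next I'll check that the foot is vertical and how close the blue decoy is.

```bash
python3 - <<'E'
from h import *
import m
E
python3 - <<'E'
import sys; sys.path.insert(0,'.')
from h import *
def W(c):
    vv,uu=np.mgrid[0:480,0:640]; k=np.array([[c['fx'],0,c['cx']],[0,c['fy'],c['cy']],[0,0,1]],float)
    x=np.stack([(uu-c['cx'])/c['fx'],(vv-c['cy'])/c['fy']],-1);a=x.copy()
    for _ in range(20): a=x/(1+c['k1']*(a**2).sum(-1,keepdims=True))
    return (np.concatenate([a,np.ones((480,640,1))],-1)*c['range_z'][...,None]-c['t'])@c['R']
O=np.array([.604,.028,0]);Rf=np.array([[.996,-.0898,0],[.0898,.996,0],[0,0,1]])
c=load('top');w=W(c);h,s,v=cv2.split(cv2.cvtColor(c['image'],cv2.COLOR_RGB2HSV))
g=(h>=45)&(h<=80)&(s>120)&(w[...,0]>.5)&(w[...,0]<.65)&(w[...,1]>0)&(w[...,1]<.3)
q=(w[g]-O)@Rf.T
for lo,hi in((0,.015),(.015,.03),(.03,.04),(.04,.055),(.055,.08)):
    k=q[(q[:,2]>=lo)&(q[:,2]<hi)]
    if len(k): print(lo,len(k),np.median(k,0).round(4),k[:,1].min().round(4),k[:,1].max().round(4))
c=load('side');w=W(c);h,s,v=cv2.split(cv2.cvtColor(c['image'],cv2.COLOR_RGB2HSV))
b=(h>=100)&(h<=130)&(s>120)&(w[...,0]<.5)&(w[...,1]<.1)&(w[...,1]>-.2)&(w[...,2]>.002)
if b.any(): print('blue',b.sum(),np.percentile(w[b],1,0),np.percentile(w[b],99,0))
E
```

```text
top rail 478 (0.05908222869038582, 0.11890286207199097) 11.784220695495605 corners [[0.7265999913215637, 0.07360000163316727], [0.7508999705314636, -0.04280000180006027], [0.8087999820709229, -0.030799999833106995], [0.784500002861023, 0.08560000360012054]] z 0.032892577 mean [0.7649081  0.02034638 0.03192392]
  fence 2692 (0.720996618270874, 0.04940696805715561) 84.93588256835938 line ang 84.84963 [0.6220365  0.00501534] [[0.5684000253677368, -0.3305000066757202], [0.6176000237464905, -0.33489999175071716], [0.6812000274658203, 0.3833000063896179], [0.6320000290870667, 0.38769999146461487]] 0.03945008
   green 70 [0.591 0.123 0.015] [0.605 0.157 0.069] [0.5966 0.1424 0.0431]
   orange 133 [ 0.565 -0.206  0.005] [0.768 0.305 0.08 ] [ 0.6947 -0.035   0.0528]
side rail 2205 (0.26128873229026794, 0.06524831801652908) 88.5209732055664 corners [[0.4490000009536743, -0.2353000044822693], [0.51419997215271, -0.2370000034570694], [0.5210000276565552, 0.02419999986886978], [0.45579999685287476, 0.02590000070631504]] z 0.026124956 mean [ 0.4796544  -0.12865947  0.02583012]
  fence 2118 (0.41185519099235535, 0.06538674235343933) 86.45387268066406 line ang 83.10654 [ 0.599695   -0.21471378] [[0.5688999891281128, -0.3278000056743622], [0.6341999769210815, -0.33180001378059387], [0.659600019454956, 0.07930000126361847], [0.5943999886512756, 0.08330000191926956]] 0.038854346
   orange 68 [ 0.712 -0.212  0.006] [ 0.793 -0.119  0.06 ] [ 0.7291 -0.1673  0.0379]
0 2 [-0.0213  0.0976  0.0129] 0.0962 0.0991
0.015 19 [-0.0207  0.1142  0.0214] 0.0936 0.1289
0.03 13 [-0.0199  0.1136  0.0329] 0.0983 0.1289
0.04 8 [-0.0177  0.1147  0.0441] 0.0944 0.1257
0.055 28 [-0.015   0.1141  0.0637] 0.1056 0.1247
blue 625 [ 0.31380571 -0.09525956  0.00524913] [ 0.37391252 -0.0468455   0.06241251]
```

The foot's front face is at x = −0.0207 (expected −0.021), so it hangs vertical and the frame is confirmed. The blue decoy is clear. I'll open the fingers for a wide pushing baseline and come down behind the rail.

apply_moves:
  grip: -1
  targets:
    - {"dp": [0.006, -0.008, 0], "yaw": 0}
    - {"dp": [0.012, -0.017, 0], "yaw": 0}
    - {"dp": [0.012, -0.017, -0.01], "yaw": 0}
    - {"dp": [0.012, -0.017, -0.03], "yaw": 0}
    - {"dp": [0.012, -0.017, -0.055], "yaw": 0}
    - {"dp": [0.012, -0.017, -0.08], "yaw": 0}
    - {"dp": [0.012, -0.017, -0.1], "yaw": 0}
    - {"dp": [0.012, -0.017, -0.112], "yaw": 0}
    - {"dp": [0.012, -0.017, -0.116], "yaw": 0}
    - {"dp": [0.012, -0.017, -0.116], "yaw": 0}

```text
time_s: 5.8
tcp_pos: [0.4266, -0.1002, 0.0306]
eef_rot: [180.0, 0.1, -5.0]
contact_force: [0.2, 0.2, -0.5]
gripper_width: 0.0614
gripper_force: 0.0
```

apply_moves:
  targets:
    - {"dp": [0.004, 0, 0], "yaw": 0}
    - {"dp": [0.008, -0.001, 0], "yaw": 0}
    - {"dp": [0.011, -0.001, 0], "yaw": 0}
    - {"dp": [0.014, -0.001, 0], "yaw": 0}
    - {"dp": [0.017, -0.002, 0], "yaw": 0}
    - {"dp": [0.02, -0.002, 0], "yaw": 0}
    - {"dp": [0.023, -0.002, 0], "yaw": 0}
    - {"dp": [0.026, -0.002, 0], "yaw": 0}
    - {"dp": [0.029, -0.003, 0], "yaw": 0}
    - {"dp": [0.032, -0.003, 0], "yaw": 0}
    - {"dp": [0.036, -0.003, 0], "yaw": 0}
    - {"dp": [0.04, -0.004, 0], "yaw": 0}
    - {"dp": [0.044, -0.004, 0], "yaw": 0}
    - {"dp": [0.048, -0.004, 0], "yaw": 0}
    - {"dp": [0.052, -0.005, 0], "yaw": 0}
    - {"dp": [0.056, -0.005, 0], "yaw": 0}
    - {"dp": [0.06, -0.005, 0], "yaw": 0}
    - {"dp": [0.064, -0.006, 0], "yaw": 0}
    - {"dp": [0.068, -0.006, 0], "yaw": 0}
    - {"dp": [0.072, -0.006, 0], "yaw": 0}

```text
time_s: 7.47
tcp_pos: [0.499, -0.1065, 0.0315]
eef_rot: [180.0, 0.0, -5.1]
contact_force: [-1.4, -0.9, -0.2]
gripper_width: 0.0878
gripper_force: 0.4
```

apply_moves:
  targets:
    - {"dp": [0.004, 0, 0], "yaw": 0}
    - {"dp": [0.008, -0.001, 0], "yaw": 0}
    - {"dp": [0.012, -0.001, 0], "yaw": 0}
    - {"dp": [0.015, -0.001, 0], "yaw": 0}
    - {"dp": [0.018, -0.002, 0], "yaw": 0}
    - {"dp": [0.019, -0.002, 0], "yaw": 0}
    - {"dp": [0.02, -0.002, 0], "yaw": 0}

```text
time_s: 8.05
tcp_pos: [0.5186, -0.1085, 0.0315]
eef_rot: [180.0, 0.0, -5.1]
contact_force: [-1.9, -0.0, 1.0]
gripper_width: 0.0875
gripper_force: 0.9
```

```bash
python3 - <<'E'
from h import *
print(get_state()['contact_force'])
c=cap('side');a=cv2.resize(c['image'][170:350,265:505,::-1],None,fx=3,fy=3,interpolation=cv2.INTER_CUBIC)
cv2.imwrite('pics/s5.png',a)
E
```

```text
[-1.94167578 -0.02633045  0.98361552]
```

View pics/s5.png

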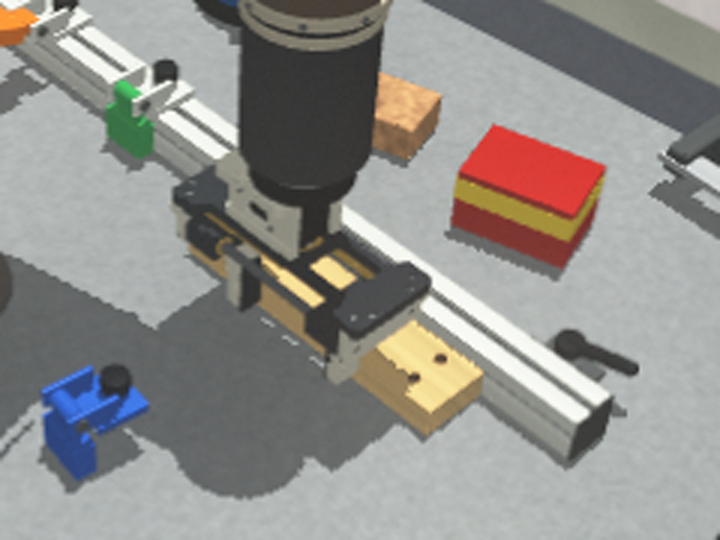

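The rail is now parallel to the fence with a small gap, and its tail end is at about (455,400). I'll move to the tail with the fingers closed.

apply_moves:
  targets:
    - {"dp": [-0.008, 0, 0], "yaw": 0}
    - {"dp": [-0.016, 0, 0.01], "yaw": 0}
    - {"dp": [-0.016, 0, 0.03], "yaw": 0}
    - {"dp": [-0.016, 0, 0.055], "yaw": 0}

```text
time_s: 8.43
tcp_pos: [0.5006, -0.1085, 0.0859]
eef_rot: [180.0, 0.2, -5.1]
contact_force: [0.4, 0.7, -0.2]
gripper_width: 0.0877
gripper_force: 0.0
```

apply_moves:
  grip: 1
  targets:
    - {"dp": [0.0, -0.02, 0.005], "yaw": 0}
    - {"dp": [0.01, -0.045, 0.005], "yaw": 0}
    - {"dp": [0.02, -0.075, 0.005], "yaw": 0}
    - {"dp": [0.03, -0.105, 0.005], "yaw": 0}
    - {"dp": [0.036, -0.135, 0.005], "yaw": 0}
    - {"dp": [0.041, -0.158, 0.005], "yaw": 0}
    - {"dp": [0.041, -0.166, 0.005], "yaw": 0}
    - {"dp": [0.041, -0.166, 0.005], "yaw": 0}
    - {"dp": [0.041, -0.166, -0.02], "yaw": 0}
    - {"dp": [0.041, -0.166, -0.045], "yaw": 0}
    - {"dp": [0.041, -0.166, -0.053], "yaw": 0}
    - {"dp": [0.041, -0.166, -0.055], "yaw": 0}

```text
time_s: 9.43
tcp_pos: [0.542, -0.2733, 0.0298]
eef_rot: [-180.0, 0.2, -5.1]
contact_force: [0.4, -0.3, -0.0]
gripper_width: 0.0133
gripper_force: 0.0
```

```bash
python3 - <<'E'
from h import *
s=get_state();print(s['tcp_pos'],s['contact_force'],s['gripper_width'])
c=cap('top');cap('side')
cv2.imwrite('pics/t6.png',cv2.resize(c['image'][180:300,195:455,::-1],None,fx=3,fy=3,interpolation=cv2.INTER_CUBIC))
E
python3 m.py
```

```text
[ 0.5419517  -0.27329716  0.029821  ] [ 0.44951731 -0.25161754 -0.01726553] 0.013306605428935626
top rail 456 (0.060530681163072586, 0.11859742552042007) 11.240594863891602 corners [[0.7269999980926514, 0.07360000163316727], [0.7501000165939331, -0.04270000010728836], [0.809499979019165, -0.030899999663233757], [0.7864000201225281, 0.08540000021457672]] z 0.032701448 mean [0.7649511  0.02008801 0.03171881]
  fence 1406 (0.4295671880245209, 0.04640641063451767) 85.10181427001953 line ang 84.68411 [0.63628054 0.16754429] [[0.5971999764442444, -0.040300000458955765], [0.6434999704360962, -0.044199999421834946], [0.6801999807357788, 0.3837999999523163], [0.633899986743927, 0.38769999146461487]] 0.039511308
   green 69 [0.591 0.124 0.015] [0.605 0.157 0.068] [0.5967 0.1429 0.0438]
   orange 101 [ 0.565 -0.203  0.035] [0.771 0.306 0.417] [0.6609 0.0067 0.1447]
side rail 868 (0.2584850490093231, 0.04614020511507988) 84.81755828857422 corners [[0.5144000053405762, -0.2402999997138977], [0.5604000091552734, -0.2443999946117401], [0.5837000012397766, 0.013000000268220901], [0.5378000140190125, 0.01720000058412552]] z 0.025597341 mean [ 0.5349443  -0.14780995  0.02495496]
  fence 1335 (0.27209991216659546, 0.08640090376138687) 86.44019317626953 line ang 84.254875 [ 0.61997604 -0.00948312] [[0.5857999920845032, -0.131400004029274], [0.6721000075340271, -0.13680000603199005], [0.6890000104904175, 0.1348000019788742], [0.6026999950408936, 0.14020000398159027]] 0.03894806
   green 38 [0.595 0.125 0.033] [0.607 0.165 0.067] [0.5997 0.145  0.0556]
   orange 3 [ 0.71  -0.119  0.011] [ 0.713 -0.118  0.057] [ 0.7114 -0.1182  0.0327]
```

apply_moves:
  targets:
    - {"dp": [0, 0, 0], "yaw": 0}
    - {"dp": [0, 0.003, 0], "yaw": 0}
    - {"dp": [0.001, 0.006, 0], "yaw": 0}
    - {"dp": [0.001, 0.009, 0], "yaw": 0}
    - {"dp": [0.001, 0.012, 0], "yaw": 0}
    - {"dp": [0.001, 0.015, 0], "yaw": 0}
    - {"dp": [0.002, 0.019, 0], "yaw": 0}
    - {"dp": [0.002, 0.023, 0], "yaw": 0}
    - {"dp": [0.002, 0.027, 0], "yaw": 0}
    - {"dp": [0.003, 0.031, 0], "yaw": 0}
    - {"dp": [0.003, 0.035, 0], "yaw": 0}
    - {"dp": [0.004, 0.04, 0], "yaw": 0}
    - {"dp": [0.004, 0.045, 0], "yaw": 0}
    - {"dp": [0.005, 0.05, 0], "yaw": 0}
    - {"dp": [0.005, 0.055, 0], "yaw": 0}
    - {"dp": [0.005, 0.06, 0], "yaw": 0}
    - {"dp": [0.006, 0.064, 0], "yaw": 0}
    - {"dp": [0.006, 0.067, 0], "yaw": 0}
    - {"dp": [0.006, 0.069, 0], "yaw": 0}
    - {"dp": [0.006, 0.07, 0], "yaw": 0}

```text
time_s: 11.2
tcp_pos: [0.5497, -0.204, 0.0315]
eef_rot: [-180.0, 0.0, -5.1]
contact_force: [0.0, -0.3, 0.5]
gripper_width: 0.0004
gripper_force: 0.6
```

```bash
python3 - <<'E'
from h import *
s=get_state();print(s['tcp_pos'],s['contact_force'],s['gripper_width'])
c=cap('top');s=cap('side')
a=cv2.resize(c['image'][190:290,215:455,::-1],(800,333),interpolation=cv2.INTER_CUBIC)
b=cv2.resize(s['image'][170:310,265:465,::-1],(380,266),interpolation=cv2.INTER_CUBIC)
o=np.zeros((600,800,3),np.uint8);o[:333]=a;o[333:599,:380]=b
cv2.imwrite('pics/t7.png',o)
E
python3 m.py|grep rail
```

```text
[ 0.54968696 -0.20404763  0.03152308] [ 0.03180331 -0.28834521  0.52767394] 0.0004296112520330554
top rail 459 (0.06012290343642235, 0.11880487203598022) 12.247566223144531 corners [[0.7261000275611877, 0.07280000299215317], [0.7512999773025513, -0.043299999088048935], [0.8101000189781189, -0.03060000017285347], [0.7849000096321106, 0.08550000190734863]] z 0.032748945 mean [0.765016   0.02010637 0.03185712]
side rail 1138 (0.2629694640636444, 0.06837397068738937) 84.27790832519531 corners [[0.5163000226020813, -0.1851000040769577], [0.5842999815940857, -0.19189999997615814], [0.6104999780654907, 0.0697999969124794], [0.5425000190734863, 0.07660000026226044]] z 0.025971137 mean [ 0.55342144 -0.0705962   0.02558692]
```

View pics/t7.png

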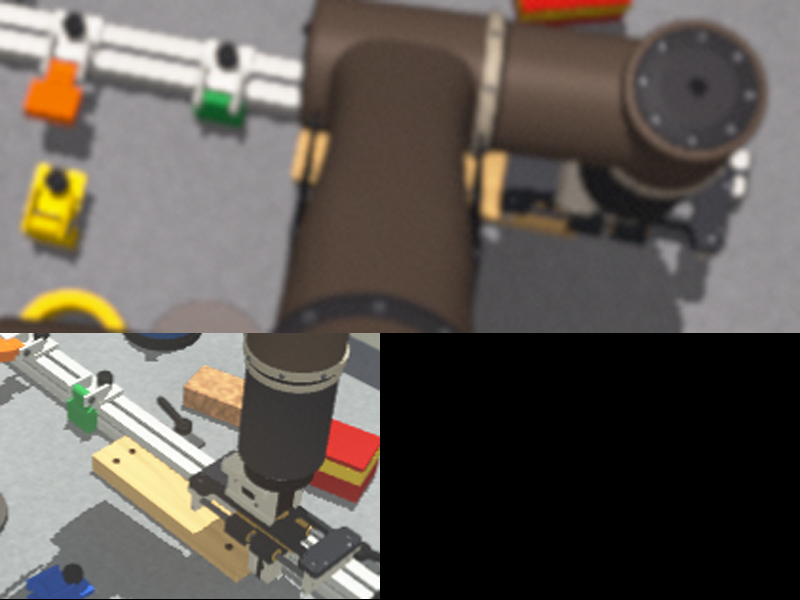

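The rail slides straight beside the fence with its head at y ≈ 0.043, and the stop face is at 0.091. I'll continue pushing.

apply_moves:
  targets:
    - {"dp": [0, 0.003, 0], "yaw": 0}
    - {"dp": [0.001, 0.007, 0], "yaw": 0}
    - {"dp": [0.001, 0.011, 0], "yaw": 0}
    - {"dp": [0.001, 0.015, 0], "yaw": 0}
    - {"dp": [0.002, 0.019, 0], "yaw": 0}
    - {"dp": [0.002, 0.023, 0], "yaw": 0}
    - {"dp": [0.002, 0.027, 0], "yaw": 0}
    - {"dp": [0.003, 0.031, 0], "yaw": 0}
    - {"dp": [0.003, 0.034, 0], "yaw": 0}
    - {"dp": [0.003, 0.036, 0], "yaw": 0}
    - {"dp": [0.003, 0.038, 0], "yaw": 0}
    - {"dp": [0.004, 0.04, 0], "yaw": 0}

```text
time_s: 12.3
tcp_pos: [0.5535, -0.1642, 0.0316]
eef_rot: [180.0, 0.0, -5.1]
contact_force: [-0.9, -0.6, -0.6]
gripper_width: 0.0004
gripper_force: 0.5
```

apply_moves:
  targets:
    - {"dp": [0, 0.001, 0], "yaw": 0}
    - {"dp": [0, 0.002, 0], "yaw": 0}
    - {"dp": [0, 0.003, 0], "yaw": 0}
    - {"dp": [0, 0.004, 0], "yaw": 0}

```text
time_s: 12.63
tcp_pos: [0.5537, -0.1604, 0.0316]
eef_rot: [180.0, -0.0, -5.1]
contact_force: [0.1, -1.4, 0.5]
gripper_width: 0.0001
gripper_force: 0.6
```

apply_moves:
  targets:
    - {"dp": [0, 0.001, 0], "yaw": 0}
    - {"dp": [0, 0.002, 0], "yaw": 0}

```text
time_s: 12.8
tcp_pos: [0.5537, -0.1584, 0.0316]
eef_rot: [180.0, -0.0, -5.1]
contact_force: [0.1, -1.5, -0.1]
gripper_width: 0.0003
gripper_force: 0.6
```

apply_moves:
  targets:
    - {"dp": [0, 0.0005, 0], "yaw": 0}
    - {"dp": [0, 0.001, 0], "yaw": 0}

```text
time_s: 12.97
tcp_pos: [0.5537, -0.1574, 0.0316]
eef_rot: [-180.0, -0.0, -5.1]
contact_force: [0.1, -0.6, 0.7]
gripper_width: 0.0003
gripper_force: 0.6
```

apply_moves:
  targets:
    - {"dp": [0, 0.0005, 0], "yaw": 0}
    - {"dp": [0, 0.001, 0], "yaw": 0}

```text
time_s: 13.13
tcp_pos: [0.5537, -0.1564, 0.0316]
eef_rot: [180.0, -0.0, -5.1]
contact_force: [-0.7, -1.0, 0.2]
gripper_width: 0.0002
gripper_force: 0.6
```

apply_moves:
  targets:
    - {"dp": [0, 0.0005, 0], "yaw": 0}
    - {"dp": [0, 0.001, 0], "yaw": 0}

```text
time_s: 13.3
tcp_pos: [0.5537, -0.1554, 0.0316]
eef_rot: [-180.0, -0.0, -5.1]
contact_force: [0.1, -1.1, 0.2]
gripper_width: 0.0002
gripper_force: 0.6
```

```bash
python3 - <<'E'
from h import *
c=cap('side');s=c
cv2.imwrite('pics/s8.png',cv2.resize(s['image'][175:275,270:400,::-1],None,fx=6,fy=6,interpolation=cv2.INTER_CUBIC))
E
python3 m.py|grep rail
```

```text
top rail 459 (0.06012290343642235, 0.11880487203598022) 12.247566223144531 corners [[0.7261000275611877, 0.07280000299215317], [0.7512999773025513, -0.043299999088048935], [0.8101000189781189, -0.03060000017285347], [0.7849000096321106, 0.08550000190734863]] z 0.032748945 mean [0.765016   0.02010637 0.03185712]
side rail 1480 (0.26365241408348083, 0.06948583573102951) 83.37947082519531 corners [[0.5180000066757202, -0.1363999992609024], [0.5870000123977661, -0.1444000005722046], [0.6173999905586243, 0.11749999970197678], [0.5483999848365784, 0.12549999356269836]] z 0.026239019 mean [ 0.5598904  -0.00577381  0.02590074]
```

View pics/s8.png

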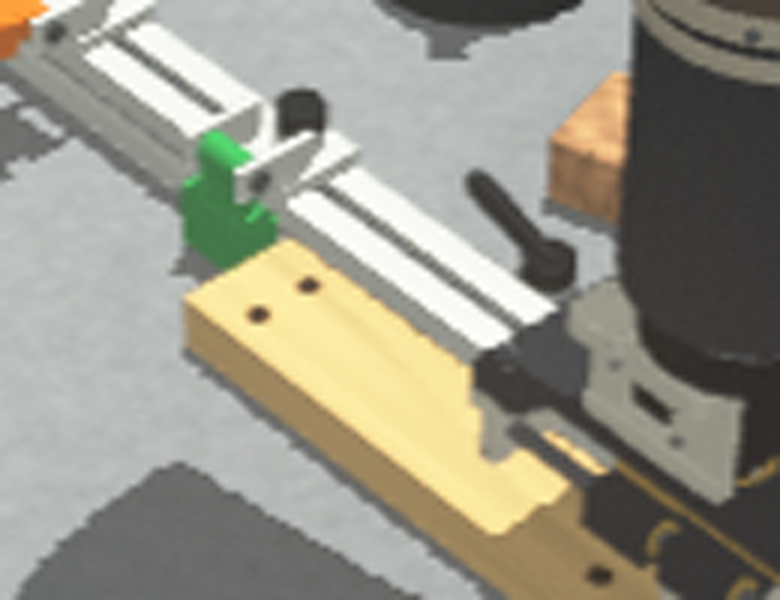

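The rail's head corner at (290,240) is a few mm short of the green foot at (272,240). I'll keep creeping forward.

apply_moves:
  targets:
    - {"dp": [0, 0.0005, 0], "yaw": 0}
    - {"dp": [0, 0.001, 0], "yaw": 0}
    - {"dp": [0, 0.0015, 0], "yaw": 0}

```text
time_s: 13.6
tcp_pos: [0.5537, -0.1539, 0.0316]
eef_rot: [-180.0, -0.0, -5.1]
contact_force: [-0.5, -1.3, 0.9]
gripper_width: 0.0005
gripper_force: 0.6
```

apply_moves:
  targets:
    - {"dp": [0, 0.0005, 0], "yaw": 0}
    - {"dp": [0, 0.001, 0], "yaw": 0}

```text
time_s: 13.77
tcp_pos: [0.5536, -0.1529, 0.0316]
eef_rot: [180.0, 0.0, -5.1]
contact_force: [-0.2, -1.6, 0.5]
gripper_width: 0.0005
gripper_force: 0.6
```

apply_moves:
  targets:
    - {"dp": [0, 0.0005, 0], "yaw": 0}
    - {"dp": [0, 0.001, 0], "yaw": 0}

```text
time_s: 13.93
tcp_pos: [0.5536, -0.1519, 0.0316]
eef_rot: [180.0, 0.0, -5.1]
contact_force: [-0.0, -1.0, 1.5]
gripper_width: 0.0003
gripper_force: 0.7
```

apply_moves:
  targets:
    - {"dp": [0, 0.0005, 0], "yaw": 0}
    - {"dp": [0, 0.001, 0], "yaw": 0}

```text
time_s: 14.1
tcp_pos: [0.5536, -0.1509, 0.0316]
eef_rot: [180.0, 0.0, -5.1]
contact_force: [0.2, -1.5, 0.4]
gripper_width: -0.0
gripper_force: 0.7
```

apply_moves:
  targets:
    - {"dp": [0, 0.0005, 0], "yaw": 0}
    - {"dp": [0, 0.001, 0], "yaw": 0}

```text
time_s: 14.27
tcp_pos: [0.5534, -0.1505, 0.0316]
eef_rot: [180.0, 0.0, -5.1]
contact_force: [-1.7, -8.7, 0.4]
gripper_width: 0.0004
gripper_force: 4.4
```

The rail has reached the stop (−8.7 N). Now I'll go to the near side and press it flush with the fingers open.

apply_moves:
  targets:
    - {"dp": [0, -0.004, 0], "yaw": 0}
    - {"dp": [-0.001, -0.012, 0], "yaw": 0}
    - {"dp": [-0.001, -0.012, 0.025], "yaw": 0}
    - {"dp": [-0.001, -0.012, 0.05], "yaw": 0}
    - {"dp": [-0.001, -0.01, 0.06], "yaw": 0}

```text
time_s: 14.68
tcp_pos: [0.554, -0.1606, 0.0943]
eef_rot: [-180.0, -0.2, -5.1]
contact_force: [1.0, -0.1, 0.4]
gripper_width: 0.0005
gripper_force: 0.0
```

apply_moves:
  grip: -1
  targets:
    - {"dp": [-0.015, 0.02, 0], "yaw": 0}
    - {"dp": [-0.03, 0.045, 0], "yaw": 0}
    - {"dp": [-0.045, 0.075, 0], "yaw": 0}
    - {"dp": [-0.045, 0.105, 0], "yaw": 0}
    - {"dp": [-0.045, 0.13, 0], "yaw": 0}
    - {"dp": [-0.045, 0.15, 0], "yaw": 0}
    - {"dp": [-0.045, 0.154, 0], "yaw": 0}
    - {"dp": [-0.045, 0.154, 0], "yaw": 0}
    - {"dp": [-0.045, 0.154, 0], "yaw": 0}
    - {"dp": [-0.045, 0.154, -0.02], "yaw": 0}
    - {"dp": [-0.045, 0.154, -0.045], "yaw": 0}
    - {"dp": [-0.045, 0.154, -0.058], "yaw": 0}
    - {"dp": [-0.045, 0.154, -0.06], "yaw": 0}

```text
time_s: 15.77
tcp_pos: [0.5058, -0.0076, 0.0291]
eef_rot: [179.9, 0.2, -5.2]
contact_force: [-1.0, -1.0, 0.7]
gripper_width: 0.0819
gripper_force: 0.0
```

apply_moves:
  targets:
    - {"dp": [0.003, 0, 0], "yaw": 0}
    - {"dp": [0.006, 0, 0], "yaw": 0}
    - {"dp": [0.009, -0.001, 0], "yaw": 0}
    - {"dp": [0.012, -0.001, 0], "yaw": 0}
    - {"dp": [0.014, -0.001, 0], "yaw": 0}
    - {"dp": [0.016, -0.001, 0], "yaw": 0}
    - {"dp": [0.017, -0.001, 0], "yaw": 0}
    - {"dp": [0.018, -0.001, 0], "yaw": 0}

```text
time_s: 16.43
tcp_pos: [0.5258, -0.0068, 0.0317]
eef_rot: [-180.0, -0.0, -5.1]
contact_force: [0.1, -0.1, 0.0]
gripper_width: 0.0876
gripper_force: 0.0
```

apply_moves:
  targets:
    - {"dp": [0.0005, 0, 0], "yaw": 0}
    - {"dp": [0.001, 0, 0], "yaw": 0}

```text
time_s: 16.6
tcp_pos: [0.5266, -0.0069, 0.0315]
eef_rot: [180.0, 0.0, -5.1]
contact_force: [0.6, 0.2, -0.2]
gripper_width: 0.0878
gripper_force: 0.0
```

apply_moves:
  targets:
    - {"dp": [0.0005, 0, 0], "yaw": 0}
    - {"dp": [0.001, 0, 0], "yaw": 0}

```text
time_s: 16.77
tcp_pos: [0.5272, -0.007, 0.0314]
eef_rot: [180.0, 0.1, -5.1]
contact_force: [-1.2, -0.4, 1.3]
gripper_width: 0.0879
gripper_force: 0.8
```

apply_moves:
  targets:
    - {"dp": [0.0005, 0, 0], "yaw": 0}
    - {"dp": [0.001, 0, 0], "yaw": 0}

```text
time_s: 16.93
tcp_pos: [0.5281, -0.0071, 0.0314]
eef_rot: [180.0, 0.1, -5.1]
contact_force: [-2.1, -0.5, 2.2]
gripper_width: 0.0873
gripper_force: 1.1
```

apply_moves:
  targets:
    - {"dp": [0.0005, 0, 0], "yaw": 0}
    - {"dp": [0.001, 0, 0], "yaw": 0}

```text
time_s: 17.1
tcp_pos: [0.5286, -0.0071, 0.0313]
eef_rot: [180.0, 0.1, -5.1]
contact_force: [-6.8, 1.7, 5.0]
gripper_width: 0.0877
gripper_force: 3.2
```

apply_moves:
  targets:
    - {"dp": [0.0005, 0, 0], "yaw": 0}
    - {"dp": [0.001, 0, 0], "yaw": 0}

```text
time_s: 17.27
tcp_pos: [0.5287, -0.0072, 0.0312]
eef_rot: [180.0, 0.2, -5.2]
contact_force: [-9.0, 3.3, 6.5]
gripper_width: 0.0875
gripper_force: 4.6
```

The rail is flush against the fence, with firm contact. I'll back off and inspect it.

apply_moves:
  targets:
    - {"dp": [-0.004, 0, 0], "yaw": 0}
    - {"dp": [-0.014, 0, 0], "yaw": 0}
    - {"dp": [-0.028, 0, 0.015], "yaw": 0}
    - {"dp": [-0.03, 0, 0.045], "yaw": 0}
    - {"dp": [-0.03, 0, 0.08], "yaw": 0}
    - {"dp": [-0.03, -0.02, 0.11], "yaw": 0}
    - {"dp": [-0.03, -0.05, 0.14], "yaw": 0}
    - {"dp": [-0.03, -0.085, 0.16], "yaw": 0}
    - {"dp": [-0.03, -0.12, 0.18], "yaw": 0}
    - {"dp": [-0.03, -0.155, 0.2], "yaw": 0}
    - {"dp": [-0.03, -0.19, 0.21], "yaw": 0}
    - {"dp": [-0.03, -0.225, 0.22], "yaw": 0}
    - {"dp": [-0.03, -0.26, 0.22], "yaw": 0}
    - {"dp": [-0.03, -0.295, 0.22], "yaw": 0}
    - {"dp": [-0.03, -0.33, 0.22], "yaw": 0}
    - {"dp": [-0.03, -0.36, 0.22], "yaw": 0}
    - {"dp": [-0.03, -0.39, 0.22], "yaw": 0}
    - {"dp": [-0.03, -0.41, 0.22], "yaw": 0}
    - {"dp": [-0.03, -0.42, 0.22], "yaw": 0}
    - {"dp": [-0.03, -0.42, 0.22], "yaw": 0}

```text
time_s: 18.93
tcp_pos: [0.5002, -0.4285, 0.2508]
eef_rot: [180.0, 0.0, -5.2]
contact_force: [0.3, 0.2, 0.4]
gripper_width: 0.0876
gripper_force: 0.0
```

```bash
python3 - <<'E'
from h import *
c=cap('top');s=cap('side')
a=cv2.resize(c['image'][200:260,255:395,::-1],(800,343),interpolation=cv2.INTER_CUBIC)
b=cv2.resize(s['image'][180:270,275:415,::-1],(389,250),interpolation=cv2.INTER_CUBIC)
o=np.zeros((600,800,3),np.uint8);o[:343]=a;o[345:595,:389]=b
d=cv2.resize(s['image'][190:240,290:360,::-1],(350,250),interpolation=cv2.INTER_CUBIC);o[345:595,400:750]=d
cv2.imwrite('pics/t9.png',o)
E
python3 m.py
```

```text
top rail 1726 (0.2603146433830261, 0.06180911138653755) 84.5925064086914 corners [[0.527400016784668, -0.13230000436306], [0.5889999866485596, -0.13809999823570251], [0.6134999990463257, 0.12099999934434891], [0.5519999861717224, 0.12680000066757202]] z 0.027372343 mean [ 0.5697985  -0.0059648   0.02718372]
  fence 2344 (0.6481828689575195, 0.05287982150912285) 85.05704498291016 line ang 84.96765 [0.625906   0.04924482] [[0.5715000033378601, -0.2567000091075897], [0.6241999864578247, -0.2612000107765198], [0.6800000071525574, 0.38449999690055847], [0.6273999810218811, 0.38909998536109924]] 0.039400183
   green 66 [0.591 0.129 0.017] [0.604 0.157 0.068] [0.5968 0.1441 0.0446]
   orange 134 [ 0.565 -0.205  0.007] [0.769 0.306 0.078] [ 0.6993 -0.0477  0.0529]
side rail 1895 (0.26443418860435486, 0.06599706411361694) 84.68885803222656 corners [[0.5236999988555908, -0.13349999487400055], [0.5893999934196472, -0.1395999938249588], [0.6139000058174133, 0.12370000034570694], [0.5482000112533569, 0.1298000067472458]] z 0.026380148 mean [ 0.56551725 -0.01968924  0.0260041 ]
  fence 2999 (0.613524854183197, 0.0692497119307518) 85.46035766601562 line ang 85.341545 [ 0.61786324 -0.02130219] [[0.5680000185966492, -0.3278999924659729], [0.6370000243186951, -0.33340001106262207], [0.6855999827384949, 0.2782000005245209], [0.6165000200271606, 0.28369998931884766]] 0.038812175
   green 35 [0.594 0.126 0.031] [0.607 0.166 0.068] [0.6001 0.1443 0.0565]
   orange 63 [ 0.71  -0.208  0.004] [ 0.743 -0.12   0.06 ] [ 0.7218 -0.1615  0.037 ]
```

View pics/t9.png

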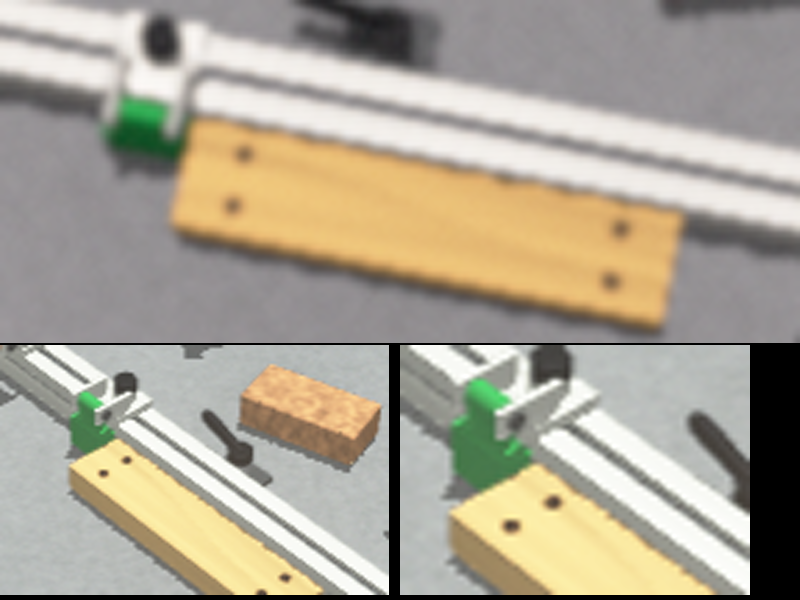

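The final picture shows the rail flush along the fence and its head against the green foot at about (185,130) in the top view. The orange stop is still raised and nothing else has moved, so I'll hand the job in.

```bash
python3 -c "
from plant import r
print(r.close_job())"
```

```text
the job is handed in; nothing more can be done
None
```

The job is handed in: the green stop hangs down, and the last pictures show the rail flush along the fence and butted against it, with the orange stop still raised and the arm clear; no verdict was returned.

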